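# Load and lock the jar pasteuriser

## Task

Load the tabletop pasteuriser: lever its stuck lid up with the flat opener until it springs open, lay the opener back on the blue mat, and stand every filled jar from the cork mat upright inside the chest. Then press the lid down fully shut and twist both red bayonet rings a quarter turn clockwise until they click locked, without tipping the green bottle or the white canister.

Things in the scene. Friction and masses are not known exactly. Their poses are not given: they have to be found in the camera images.
- chest: white pasteuriser chest fixed on the table, 220 mm along its x, 380 along its y, 88 high. Origin: centre of its underside; x points to the hinged back (away from the robot at yaw 0), z up. In front of the cavity (x below -42 mm) is a solid ledge 74 mm high with two fixed steel posts, radius 13 mm, tops at z 122, at x -78, y +120 and -120 mm
- chest_in (a point): centre of the flat floor of the chest's one open cavity: 30, 0, 8 mm in the chest's frame; axes as the chest's. In the chest's frame the cavity reaches in x from -42 to +100 mm and in y from -180 to +180 mm; wall tops at z 88 mm
- lid (a joint): angle of the aluminium lid, 0 shut to 1.6 rad open (upright). Hinge line: along the chest's y at x +110, z 90 mm. A catch holds it shut: raising it takes about 4 N at the slots; from about 0.4 rad on a strut pushes it slowly fully open and keeps it there. Pushing it shut takes 3 to 5 N near the front edge; the catch draws it in below about 0.25 rad
- lid_edge (a point): middle of the lid's front edge on its outer (top) face, 222 mm from the hinge line. The lid is a flat plate 222 x 386 mm, 10 mm thick; shut, its underside is at z 90 and its top at z 100 mm. Axes turn with the lid: x toward the hinge, y as the chest's y, z out of its outer face
- slot_left (a point): middle of the top of the prying slot in the chest's +y end wall, on the lid's underside, 160 mm from the hinge line; lid shut: -50, 190, 90 mm in the chest's frame. The slot goes through the 10 mm end wall: chest x from -85 to -10 mm, z from 74 to 90 mm (lid's underside), free inward for 45 mm. The point turns with the lid (axes as lid_edge)
- slot_right (a point): the same slot in the -y end wall: -50, -190, 90 mm in the chest's frame with the lid shut
- ring_left (a joint): angle of the red bayonet ring on the lid over the post at chest y +120 mm; 0 unlocked, 1.5 rad locked; grows clockwise seen from above (lid shut). Starts at 0 to 0.2. About 0.2 Nm turns it past its stiffest part; beyond about 1.15 rad it snaps on to 1.5 by itself; let go earlier it stays or creeps back
- ring_right (a joint): the same for the ring at chest y -120 mm
- ring_left_top (a point): centre of the left ring's top, 29 mm above the lid's outer face; lid shut: -78, 120, 129 mm in the chest's frame. The ring is 52 mm in diameter with two facing flat black-ribbed grip pads, 56 mm across, 24 mm wide, from 1 to 29 mm above the lid, on this point's +y and -y sides (its axes turn with the ring; at joint 0 parallel to the lid's)
- ring_right_top (a point): the same on the right ring; lid shut: -78, -120, 129 mm in the chest's frame
- jar_mat: cork mat fixed on the table, 240 x 190 x 3 mm, to the left or the right of the chest; the jars stand on it. Origin: centre of its underside, z up
- tool_mat: blue mat fixed on the table, 240 (x) x 190 (y) x 3 mm, on the other side of the chest; the opener belongs on it. Origin: centre of its underside, z up
- opener: flat opener, 155 mm long, 120 g: dark wooden handle 95 mm long (x), 20 mm wide (y), 24 mm high (z), and a steel blade 24 mm wide, 4 mm thick, reaching 60 mm beyond the handle's +x end at half the handle's height. Origin: centre of the handle's underside
- opener_tip (a point): tip of the opener's blade: 107.5, 0, 12 mm in the opener's frame
- jar_a: closed filled amber jar with a steel cap and a paper band, 60 mm in diameter at the cap (58 below), 66 mm tall, about 220 g; origin at the centre of its underside, z up. Two or three of the jars a, b, c are present; an absent one reads None
- jar_b: as jar_a
- jar_c: as jar_a
- cordial: green glass storage bottle (jar) with a brass cap, 72 mm in diameter, 120 mm tall, close behind the chest, left of its middle: a bystander. Origin at its underside
- canister: white ceramic canister with a wooden lid, 80 mm in diameter, 126 mm tall, close behind the chest, right of its middle: a bystander. Origin at its underside
Mind the look-alikes: they are no part of the job. Of the things like the opener, leave any that is turquoise; of the rest the larger one is meant.

How it is judged:
On the way, in this order (a step that is already met when the one before it is completed fails the run):
1. the lid is being levered up by the opener's blade under it (value of joint lid between 0.06 and 0.6 rad and ((z of opener_tip in the frame of slot_left between -0.02 and 0.004 m and distance between opener_tip and slot_left below 0.07 m) or (z of opener_tip in the frame of slot_right between -0.02 and 0.004 m and distance between opener_tip and slot_right below 0.07 m)) and contact force between opener and anything else above 0.5 N).
2. the lid has sprung open (value of joint lid above 1.4 rad), for 0.2 s.
3. every jar stands in the chest, the lid still open (x of jar_a in the frame of chest_in between -0.06 and 0.06 m and y of jar_a in the frame of chest_in between -0.17 and 0.17 m and z of each of jar_a, jar_b, jar_c in the frame of chest_in below 0.012 m and angle between each of jar_a, jar_b, jar_c's own z axis and vertical below 0.15 rad and x of jar_b in the frame of chest_in between -0.06 and 0.06 m and y of jar_b in the frame of chest_in between -0.17 and 0.17 m and x of jar_c in the frame of chest_in between -0.06 and 0.06 m and y of jar_c in the frame of chest_in between -0.17 and 0.17 m and value of joint lid above 0.8 rad), for 0.2 s.
4. the lid is shut (value of joint lid below 0.04 rad), for 0.2 s.
5. both rings are locked (value of joint each of ring_left, ring_right above 1.4 rad and value of joint lid below 0.04 rad), for 0.2 s.
At the end, for the whole second after the job is handed in: Lid shut (below 0.04 rad), both rings locked (above 1.4 rad), every present jar standing in the chest's cavity within 0.15 rad of upright and at rest, the opener lying at rest on the blue mat (its origin within the mat's outline) (all of step 5 and x of jar_a in the frame of chest_in between -0.06 and 0.06 m and y of jar_a in the frame of chest_in between -0.17 and 0.17 m and z of each of jar_a, jar_b, jar_c in the frame of chest_in below 0.012 m and angle between each of jar_a, jar_b, jar_c's own z axis and vertical below 0.15 rad and x of jar_b in the frame of chest_in between -0.06 and 0.06 m and y of jar_b in the frame of chest_in between -0.17 and 0.17 m and x of jar_c in the frame of chest_in between -0.06 and 0.06 m and y of jar_c in the frame of chest_in between -0.17 and 0.17 m and x of opener in the frame of tool_mat between -0.12 and 0.12 m and y of opener in the frame of tool_mat between -0.095 and 0.095 m and height (world z) of opener below 0.03 m and linear speed of each of opener, jar_a, jar_b, jar_c below 0.02 m/s); the robot touches nothing.
It fails at once if the green bottle or the white canister is tipped over (angle between any of cordial, canister's own z axis and vertical above 0.5 rad).
Of jar_a, jar_b, jar_c only 2 to 3 are there at a start; the rules pass over those that are not, and their reading is None.
At some moment in a run one of jar_a, jar_b, jar_c may be knocked a few centimetres aside while the robot is not near it.
It also fails if it takes over 210 s, if anything falls off the work surface, if the arm or the gripper's body presses on something with over 40 N, if the wrist force passes 120 N, or if a joint passes its speed limit or range.

## Robot

A 6-joint arm with a two-finger parallel gripper is mounted at the origin on the work surface. World frame = base frame: x ahead of the robot, y to its left, z up, the work surface at z = 0. Lengths are in m, angles in rad, forces in N, time in s.
With the tool pointing down it reaches from about 0.35 to 0.875 m from the base axis. Payload 4.2 kg.
Tool frame: the origin (TCP) lies at the very end of the fingers, on their centre line; the grasp point (between the pads) lies 19 mm behind it (robot.grip_point_offset is the distance from the TCP to the grasp point, in m); z points along the fingers, y is the line along which they close (so a half turn about z gives the same grasp; the last joint's range is limited). The gripper opens to 85 mm and grips with 20 to 120 N. Pads are 22 mm wide; open, the fingers measure 114 mm over their backs; the gripper's body (76 mm by 85 mm) begins 54 mm behind the grasp point. The pads swing forward as they close: fully open they stand 13 mm farther back than shut.
Start: joints at [-0.909, 0.385, 0.008, 0, -1.194, -0.259], TCP at [0.245, -0.575, 0.231] pointing down, gripper open.
Joint ranges: [-3.14, 3.14], [-1.21, 2.06], [-1.07, 1.41], [-3.16, 2.05], [-2.99, -0.16], [-3.1, 3.1]. Speed limits (rad/s): [2.79, 2.79, 3.14, 3.14, 3.14, 3.14].

## Interface

Orientations are given as a unit quaternion [x, y, z, w].
In Python, from rig import robot, cams gives the robot as it stands. The module is installed in compiled form; this text tells all that it offers. Calls block until the motion is done:
- robot.goto(position, orientation): joint-space move of the TCP to a pose.
- robot.move_linear(position, rate=0.15, attitude=None, until_force=None): straight line of the TCP; attitude=None keeps the orientation; rate is the mean speed in m/s. With until_force (N) it stops when the force on the tool has changed by that much, and returns True; else False.
- robot.set_joints(angles): joint-space move.
- robot.move_gripper(opening, strength=None): finger opening in m; strength is the grip in N (None keeps the last); returns when the fingers have stopped.
- robot.dwell(seconds).
- robot.ik(position, orientation): joint angles nearest the present ones, or None.
- cams.snapshot(name): name is "scene" or "side" or "wrist"; returns (picture, depth): 480x640x3 uint8, red, green, blue; 480x640 float32, m along the optical axis (not along the pixel's ray), 0 where there is no reading.
- cams.get_calibration(name): a dict with "vfov" (degrees; the focal length in pixels is half the picture's height over the tangent of half this angle, whatever the lens; pixels are square), "cx", "cy" (the principal point, pixels), "R" (3x3) and "t" (3): a world point X has camera coordinates R X + t. Camera axes: x right, y down, z forward; pixel columns grow to the right and rows downward; lengths in m; the calibration is good to about 2 mm. The wrist camera is an equidistant fisheye: a pixel r from the principal point sees the ray r / f radians off the axis. A picture is of the moment at which its call begins: read the wrist's pose just before it. get_calibration takes no time and is no camera call; for the wrist camera it gives the pose at the moment of the call.
A pose or a line that the arm cannot do raises robot.IKError and nothing moves.
- robot.hand_in(): hands the job in; it is judged then, once.
Readings, each from a call of its own:
- robot.read_clock(): time.
- robot.read_joint_positions(): joint angles.
- robot.read_joint_velocities(): joint speeds.
- robot.read_joint_efforts(): joint torques, N m.
- robot.read_ee_pos(): TCP position.
- robot.read_orientation(): TCP orientation.
- robot.read_wrist_force(): force on the tool from outside, world axes, zero at the start.
- robot.read_moment(): the same for the moment, N m.
- robot.read_grip_width(): finger opening in m.
- robot.read_finger_force(): force on a finger pad.
Only numpy, scipy, OpenCV 4.12 (cv2) and the standard library are available. Lean on these libraries where they do the work, as an engineer would, in place of code of your own. Each camera call takes 0.05 s, during which the arm holds its last target. There are 200 camera calls.

## Working session

There is one attempt and no reset: what is moved stays moved. The work goes in short steps, each a Python script; the robot and the scene stay as the last script left them, time stands still between calls to the robot, and variables do not carry over. Pictures are saved under pics/ and viewed, at most 14 in all, crops included, and the job is handed in when it is done.

```bash
mkdir -p pics; ls; cat > h.py <<'E'
import numpy as np, cv2
from rig import robot, cams
from scipy.spatial.transform import Rotation as Rn
def shot(n,name=None):
    c=cams.get_calibration(n); p,d=cams.snapshot(n)
    if name: cv2.imwrite(f'pics/{name}.png',p[:,:,::-1])
    np.savez(f'/tmp/{name or n}.npz',p=p,d=d,**{k:np.array(v) for k,v in c.items()})
    return p,d,c
def ray(c,u,v,fish=False):
    f=240/np.tan(np.radians(float(c['vfov']))/2); x=u-c['cx']; y=v-c['cy']
    if fish:
        r=np.hypot(x,y); th=r/f; dd=np.array([x/r*np.sin(th),y/r*np.sin(th),np.cos(th)])
    else: dd=np.array([x/f,y/f,1.])
    R=np.array(c['R']); return -R.T@np.array(c['t']), R.T@dd
def onz(c,u,v,z,fish=False):
    o,d=ray(c,u,v,fish); return o+d*(z-o[2])/d[2]
def cloud(p,d,c):
    f=240/np.tan(np.radians(float(c['vfov']))/2)
    v,u=np.mgrid[:480,:640]; P=np.stack([(u-c['cx'])/f*d,(v-c['cy'])/f*d,d],-1)
    return (P-np.array(c['t']))@np.array(c['R'])
E
python3 - <<'E'
from h import *
for n in ('scene','side','wrist'):
    p,d,c=shot(n,n+'0'); R=np.array(c['R']); print(n,c['vfov'],c['cx'],c['cy'],-R.T@np.array(c['t']),R[2],(d>0).mean())
print(robot.read_clock(),robot.grip_point_offset,robot.read_orientation())
E
```

```text
pics
scene 47.4303773880515 317.67804798717003 228.67201484814615 [1.2305385  0.11401453 1.14263457] [-0.57113613 -0.07677971 -0.81725663] 0.996025390625
side 55.332686692472286 317.06224520934353 239.41860492591584 [-0.06720334  0.67998541  0.68909866] [ 0.55590724 -0.62839103 -0.54414322] 0.99615234375
wrist 65.70646984690485 313.69096479760594 244.5184850859114 [ 0.18073496 -0.60202873  0.37155292] [ 0.25108962  0.10876012 -0.96183431] 0.990849609375
0.15 0.0187 [-1.99966143e-01  9.79802446e-01  8.08142972e-04 -2.33497435e-04]
```

View pics/scene0.png

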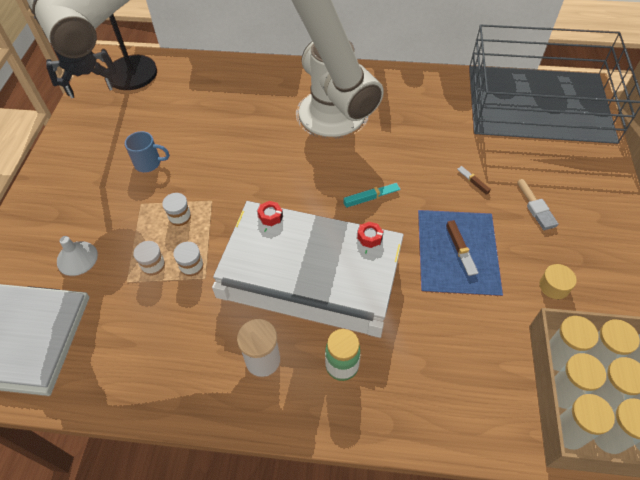

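View pics/side0.png

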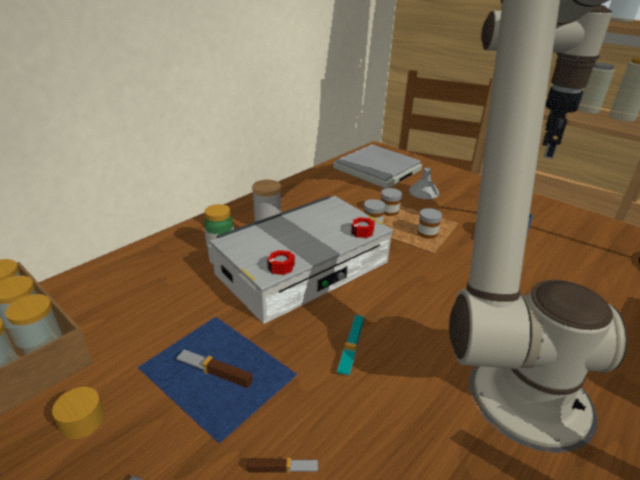

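Scene view: chest at (310,265), red rings at (270,213) and (370,235), jars at (176,208), (148,257) and (187,258) on the cork mat.

Opener candidates:
- dark handle on the blue mat (460,247)
- small dark-handled one (475,180)
- turquoise one (370,194)
- light-handled scraper (537,203)

The one on the mat fits: dark wood and the larger of the two dark ones. I'll confirm it in a crop and measure.

```bash
cat > m.py <<'E'
from h import *
def load(n):
    z=np.load(f'/tmp/{n}.npz'); return z['p'],z['d'],z
def rect(P):
    r=cv2.minAreaRect(np.float32(P[:,:2])*1000); return np.round(r[0],1),np.round(r[1],1),round(r[2],1)
for n in ('scene0','side0'):
    p,d,c=load(n); W=cloud(p,d,c); hsv=cv2.cvtColor(p,cv2.COLOR_RGB2HSV); H,S,V=[hsv[...,i].astype(int) for i in range(3)]
    inb=(W[...,0]>0.25)&(W[...,0]<0.95)&(abs(W[...,1])<0.6)&(d>0)
    print(n)
    def comps(m,name,amin):
        k,l,st,ce=cv2.connectedComponentsWithStats(m.astype(np.uint8))
        for i in range(1,k):
            if st[i,4]>amin:
                P=W[l==i]; 
                print(name,'px',np.round(ce[i]),st[i,4],'mean',np.round(P.mean(0)*1000),'z5/50/95',np.round(np.percentile(P[:,2],[5,50,95])*1000),rect(P))
    comps(inb&((H<6)|(H>174))&(S>170)&(V>90)&(W[...,2]>.105),'red',30)
    comps(inb&(H>100)&(H<125)&(S>110)&(W[...,2]<.02),'blue',500)
    comps(inb&(abs(W[...,2]-.1)<.006),'lid',3000)
    comps(inb&(W[...,2]>.055)&(W[...,2]<.078)&(W[...,1]<-.0),'jars',60)
    comps(inb&(W[...,2]>.004)&(W[...,2]<.04)&(W[...,1]>.1)&(W[...,1]<.6),'low',60)
    comps(inb&(W[...,2]>.108)&(W[...,2]<.14)&(W[...,0]>.6),'by',60)
p,d,c=load('scene0')
cv2.imwrite('pics/cropT.png',cv2.resize(p[150:310,330:570,::-1],None,fx=3.2,fy=3.2,interpolation=cv2.INTER_CUBIC))
E
python3 m.py
```

```text
scene0
red px [269. 215.] 217 mean [ 490. -100.  121.] z5/50/95 [107. 123. 129.] (array([ 482.4, -101.2]), array([49.9, 49.1]), 19.0)
red px [369. 236.] 257 mean [525. 136. 122.] z5/50/95 [108. 124. 130.] (array([518.5, 136.2]), array([52.1, 50.7]), 28.2)
blue px [458. 254.] 4614 mean [472. 359.   2.] z5/50/95 [-1.  2.  6.] (array([463.5, 359.3]), array([237.4, 185.5]), 2.4)
lid px [310. 262.] 13970 mean [592.   9.  99.] z5/50/95 [ 96.  99. 103.] (array([578.9,   5.1]), array([386.3, 237.6]), 81.1)
jars px [145. 152.] 204 mean [ 274. -478.   67.] z5/50/95 [57. 68. 77.] (array([ 271.9, -474.8]), array([ 29.7, 102.9]), 19.0)
jars px [174. 203.] 417 mean [ 437. -353.   67.] z5/50/95 [59. 67. 72.] (array([ 431.2, -355.6]), array([65.4, 58.8]), 18.6)
jars px [ 68. 246.] 82 mean [ 587. -572.   66.] z5/50/95 [56. 66. 77.] (array([ 585.6, -573.6]), array([17. , 24.8]), 47.0)
jars px [146. 252.] 496 mean [ 587. -380.   67.] z5/50/95 [59. 68. 72.] (array([ 584.1, -382.5]), array([61.7, 58.8]), 57.9)
jars px [186. 253.] 493 mean [ 580. -286.   67.] z5/50/95 [59. 68. 72.] (array([ 576.9, -287.7]
[... 3930 characters left out ...]
ean [453. 363.  19.] z5/50/95 [ 6. 18. 28.] (array([472.7, 357.4]), array([174.1,  43.2]), 20.3)
low px [ 89. 422.] 516 mean [509. 576.  22.] z5/50/95 [ 6. 22. 38.] (array([514.3, 569.9]), array([19.8, 59.5]), 19.2)
low px [256. 464.] 219 mean [260. 435.  14.] z5/50/95 [ 6. 16. 18.] (array([259.5, 432.1]), array([33.3, 14.7]), 44.4)
by px [267. 188.] 430 mean [784. -68. 123.] z5/50/95 [111. 125. 127.] (array([791.8, -74.1]), array([77.1, 80.9]), 61.1)
by px [217. 212.] 341 mean [780. 102. 118.] z5/50/95 [110. 119. 121.] (array([784.3,  98.7]), array([61.7, 64.2]), 51.5)
by px [ 22. 298.] 2423 mean [759. 559. 129.] z5/50/95 [113. 132. 134.] (array([796.1, 556.8]), array([ 69.2, 226.4]), 86.5)
```

View pics/cropT.png

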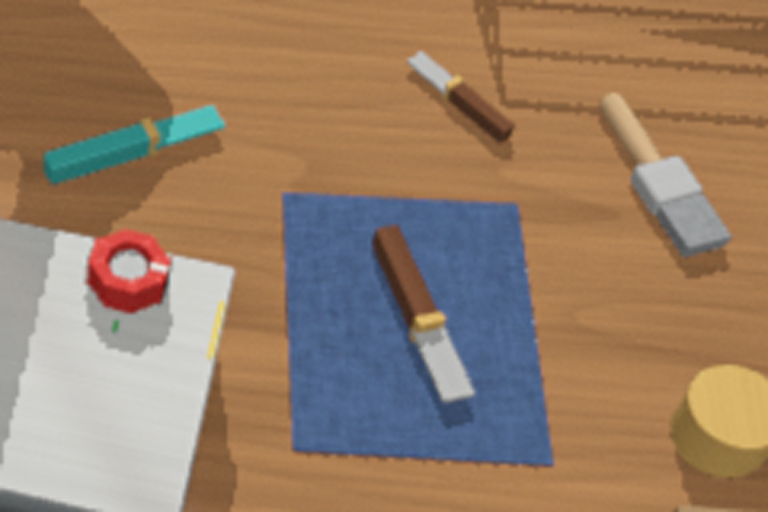

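The crop shows the mat opener with a dark brown handle and steel blade, running (390,235)→(457,395) in the crop. It is clearly larger than the other dark one at (460,95), and the turquoise one at (130,145) is ruled out. Next is its exact pose.

```bash
cat >> h.py <<'E'
def load(n):
    z=np.load(f'/tmp/{n}.npz'); return z['p'],z['d'],z
def box(P):
    r=cv2.minAreaRect(np.float32(P[:,:2])*1000); return np.round(r[0],1),np.round(r[1],1),round(r[2],1)
# chest frame
CO=np.array([.5745,.0065,0.]); CY=-0.1525
def C(x,y,z):  # chest mm -> world m
    return CO+Rn.from_euler('z',CY).apply(np.array([x,y,z])/1000)
def down(yaw):   # tool down, tool x along world yaw
    return (Rn.from_euler('z',yaw)*Rn.from_euler('x',np.pi)).as_quat()
E
python3 - <<'E'
from h import *
for n in ('scene0','side0'):
    p,d,c=load(n); W=cloud(p,d,c); hsv=cv2.cvtColor(p,cv2.COLOR_RGB2HSV); H,S,V=[hsv[...,i].astype(int) for i in range(3)]
    roi=(abs(W[...,0]-.462)<.12)&(abs(W[...,1]-.36)<.09)
    k,l,st,ce=cv2.connectedComponentsWithStats(((W[...,2]>.006)&roi).astype(np.uint8)); o=l==1+st[1:,4].argmax()
    steel=o&(S<60)&(V>110); brown=o&((H<20)|(H>170))&(S>80)
    for nm,m in (('brown',brown),('steel',steel),('top',brown&(W[...,2]>.023))):
        # rays onto plane
        P=W[m]; print(n,nm,m.sum(),np.round(P.mean(0)*1000,1),np.percentile(P[:,2]*1000,[5,50,95]).round(1),box(P))
    A=W[brown&(W[...,2]>.02)]; B=W[steel]; v=B.mean(0)-A.mean(0); print('yaw',np.degrees(np.arctan2(v[1],v[0])))
    t=(B[:,:2]-A.mean(0)[:2])@(v[:2]/np.hypot(*v[:2])); print('tip dist from handle centre',t.max(), t.min())
R=robot
print('j',np.round(R.read_joint_positions(),2))
for nm,pos,yaw in (('pick',[.45,.35,.1],.33),('slot',C(-50,260,100),CY-np.pi/2),('ring',C(-78,120,110),CY),('ringR',C(-78,-120,110),CY),('jar',C(25,0,60),CY),('lid',C(130,0,280),CY)):
    for k in (-2,-1.5,-1,-.5,0,.5,1,1.5):
        q=R.ik(pos,down(yaw+k*np.pi)); print(nm,k,None if q is None else np.round(q,2))
E
```

```text
scene0 brown 296 [437.7 351.5  23.9] [13.9 25.2 29.6] (array([437.9, 354.7]), array([95.4, 23.2]), 18.6)
scene0 steel 232 [508.7 379.3  16.2] [11.6 16.2 20.4] (array([463.8, 366. ]), array([153.6,  30. ]), 19.3)
scene0 top 205 [435.5 352.4  26.6] [23.7 26.4 29.7] (array([437.8, 355.1]), array([95.5, 23.1]), 18.2)
yaw 20.418595839135484
tip dist from handle centre 0.10718150375872118 -0.04662679388965016
side0 brown 701 [430.3 356.2  22.2] [ 9.8 25.2 28.2] (array([437.1, 355.5]), array([105.6,  23.7]), 16.6)
side0 steel 254 [510.9 380.1  16.5] [14.5 16.5 18.5] (array([508.4, 378.5]), array([59.7, 25.1]), 16.8)
side0 top 429 [431.5 354.   26.4] [24.2 26.5 28.5] (array([433.7, 354.1]), array([97.4, 22.8]), 16.6)
yaw 17.67144480021905
tip dist from handle centre 0.1109622484516644 0.051317226449939524
j [-0.91  0.39  0.01 -0.   -1.19 -0.26]
pick -2 [ 0.95  0.42 -0.3   0.   -0.85  0.96]
pick -1.5 [ 0.95  0.42 -0.3   0.   -0.85  2.53]
pick -1 [ 0.95  0.42 -0.3  -0.   -0.85 -2.19]
pick -0.5 [ 0.95  0.42 -0.3   0.   -0.85 -0.62]
pick 0 [ 0.95  0.42 -0.3   0.   -0.85  0.96]
pick 0.5 [ 0.95  0
[... 1272 characters left out ...]
0.   -0.79  1.14]
jar -1.5 [ 0.27  0.51 -0.26  0.   -0.79  2.71]
jar -1 [ 0.27  0.51 -0.26 -0.   -0.79 -2.  ]
jar -0.5 [ 0.27  0.51 -0.26  0.   -0.79 -0.43]
jar 0 [ 0.27  0.51 -0.26  0.   -0.79  1.14]
jar 0.5 [ 0.27  0.51 -0.26  0.   -0.79  2.71]
jar 1 [ 0.27  0.51 -0.26 -0.   -0.79 -2.  ]
jar 1.5 [ 0.27  0.51 -0.26  0.   -0.79 -0.43]
lid -2 [ 0.21  0.5   0.31  0.   -1.38  1.21]
lid -1.5 [ 0.21  0.5   0.31  0.   -1.38  2.78]
lid -1 [ 0.21  0.5   0.31 -0.   -1.38 -1.93]
lid -0.5 [ 0.21  0.5   0.31  0.   -1.38 -0.36]
lid 0 [ 0.21  0.5   0.31  0.   -1.38  1.21]
lid 0.5 [ 0.21  0.5   0.31  0.   -1.38  2.78]
lid 1 [ 0.21  0.5   0.31 -0.   -1.38 -1.93]
lid 1.5 [ 0.21  0.5   0.31  0.   -1.38 -0.36]
```

```bash
python3 - <<'E'
from h import *
yaw=np.radians(17.5); u=np.array([np.cos(yaw),np.sin(yaw),0])
g=np.array([.436,.3548,0])+.018*u; q=down(yaw)
robot.move_gripper(.05,100)
robot.move_linear(robot.read_ee_pos()+[0,0,.12],.25)
robot.goto(g+[0,0,.15],q)
shot('wrist','w1')
robot.move_linear(g+[0,0,.03],.15)
print(robot.move_linear(g+[0,0,.004],.05,until_force=8), robot.read_ee_pos())
robot.move_gripper(.0,100); print(robot.read_grip_width(),robot.read_finger_force())
robot.move_linear(g+[0,0,.25],.15); print(robot.read_grip_width(),robot.read_wrist_force())
robot.goto(C(-50,300,200),down(CY-np.pi/2))
print(robot.read_clock(), robot.read_joint_positions())
shot('side','s2'); shot('scene','sc2'); shot('wrist','w2')
E
```

```text
False [0.45322677 0.36024623 0.00380933]
0.01806781691134006 98.14494967460632
0.01806840664773034 [-0.03632244 -0.04892013 -1.46543719]
10.0833 [ 7.47258472e-01  4.47941124e-01  2.76404579e-02 -6.33895328e-06
 -1.15064174e+00 -8.98999255e-01]
```

View pics/w2.png

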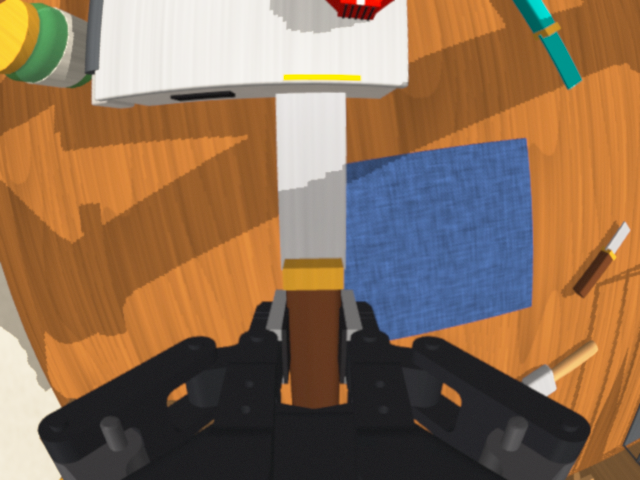

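The wrist view shows the opener held straight between the pads. Its blade tip is at (311,93), just in front of the yellow slot mark at (284–360,77) on the lid edge. I'll check mark and tip positions before inserting.

```bash
python3 - <<'E'
from h import *
p,d,c=load('w2'); hsv=cv2.cvtColor(p,cv2.COLOR_RGB2HSV)
m=(abs(hsv[...,0].astype(int)-29)<5)&(hsv[...,1]>180)&(hsv[...,2]>180); m[:60]=0; m[100:]=0; m[:,:250]=0
v,u=np.nonzero(m); print(u.min(),u.max(),v.min(),v.max())
iC=lambda P:Rn.from_euler('z',-CY).apply(np.array(P)-CO)*1000
for uu in (u.min(),u.max(),u.mean()): print(iC(onz(c,uu,v.mean(),.1,True)).round(1))
print('depth tip/lid',[float(d[a,b]) for a,b in ((100,311),(150,300),(240,311),(77,320),(60,250))])
# bladed tip height from side/scene
for n in ('s2','sc2'):
    p,d,c=load(n); W=cloud(p,d,c); Q=iC(W.reshape(-1,3)).reshape(W.shape)
    hs=cv2.cvtColor(p,cv2.COLOR_RGB2HSV)
    b=(abs(Q[...,0]+50)<14)&(Q[...,1]>205)&(Q[...,1]<270)&(Q[...,2]>190)&(Q[...,2]<235)
    P=Q[b]; print(n,len(P)); 
    if len(P)>10:
        A=np.polyfit(P[:,1],P[:,2],1); print('blade z vs y',A,'x mean',P[:,0].mean(),np.percentile(P[:,0],[3,97]),'y min',P[:,1].min(), np.polyval(A,[212,260]))
    lid=(Q[...,2]>94)&(Q[...,2]<106)&(abs(Q[...,0])<125)&(abs(Q[...,1])<210); P=Q[lid]; print('lid z',np.median(P[:,2]),'y',np.percentile(P[:,1],[.3,99.7]),'x',np.percentile(P[:,0],[.3,99.7]))
E
```

```text
284 359 75 79
[-31.4 188.1 100. ]
[-79.4 187.7 100. ]
[-55.4 188.3 100. ]
depth tip/lid [0.1213403046131134, 0.12514466047286987, 0.1347934901714325, 0.22217370569705963, 0.2174435406923294]
s2 246
blade z vs y [-2.28323809e-03  2.12002650e+02] x mean -51.95401684555767 [-62.4940577  -38.18448305] y min 212.21871242410663 [211.51860359 211.40900817]
lid z 99.28746671558312 y [-192.35073535  191.44781033] x [-114.14751483  114.16589717]
sc2 278
blade z vs y [4.73062977e-03 2.10579139e+02] x mean -48.22973097150703 [-60.64736214 -37.22152901] y min 214.20201327120625 [211.58203288 211.80910311]
lid z 99.17244543726406 y [-191.60561213  191.33580608] x [-110.92575638  121.23761037]
```

```bash
python3 - <<'E'
from h import *
robot.goto(C(-49,300,110),down(CY-np.pi/2))
robot.move_linear(C(-49,300,71),.15)
print('hit',robot.move_linear(C(-49,248,71),.04,until_force=6),robot.read_wrist_force(),robot.read_ee_pos()-C(-49,248,71))
f0=robot.read_wrist_force()
for th in (.03,.08,.15,.22,.3,.38,.45):
    z=71+6+160*np.sin(th)
    robot.move_linear(C(-49+160*(1-np.cos(th)),248,z),.05); print(th,np.round(robot.read_wrist_force()-f0,1),round(robot.read_grip_width(),4))
shot('side','s3')
E
```

```text
hit False [ 0.06720917  0.07285336 -0.91944265] [ 6.59207003e-05  2.32307161e-04 -8.09887703e-09]
0.03 [-1.  -0.6 -3.2] 0.0179
0.08 [-2.3 -2.2 -3.4] 0.0179
0.15 [-0.3 -0.6 -2.2] 0.0182
0.22 [-0.1  0.4 -1.4] 0.018
0.3 [-0.7 -1.  -0.5] 0.018
0.38 [0.1 0.3 0.2] 0.0179
0.45 [ 0.1  0.4 -1.1] 0.0179
```

View pics/s3.png

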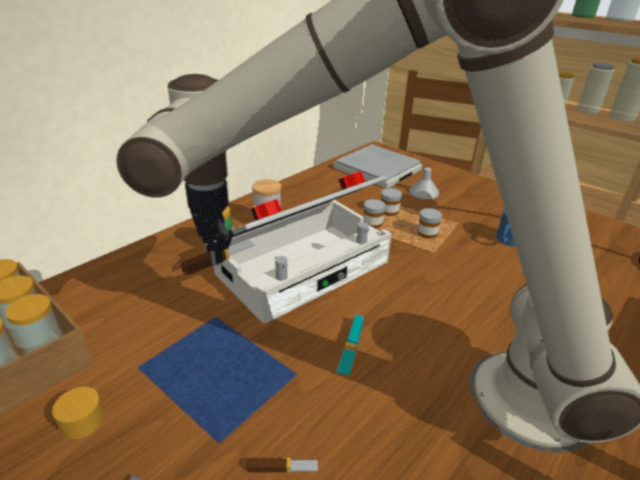

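The side view shows the lid swinging up at (300,205), the cavity open, and the blade still in the opener at (205,262). I'll withdraw and lay the opener on the mat.

```bash
python3 - <<'E'
from h import *
p=robot.read_ee_pos(); robot.move_linear(p+C(0,75,0)-C(0,0,0),.15)
robot.move_linear(robot.read_ee_pos()+[0,0,.08],.2)
yaw=np.radians(17.5); u=np.array([np.cos(yaw),np.sin(yaw),0]); g=np.array([.446,.3548,0])+.018*u
robot.goto(g+[0,0,.12],down(yaw)); robot.move_linear(g+[0,0,.02],.12)
print(robot.move_linear(g+[0,0,.0045],.04,until_force=5),robot.read_ee_pos()[2])
robot.move_gripper(.05); robot.move_linear(g+[0,0,.15],.2)
robot.goto(C(-150,120,330),down(CY))
shot('scene','sc4');shot('side','s4'); print(robot.read_clock())
E
```

```text
True 0.004699275631364078
21.9
```

View pics/sc4.png

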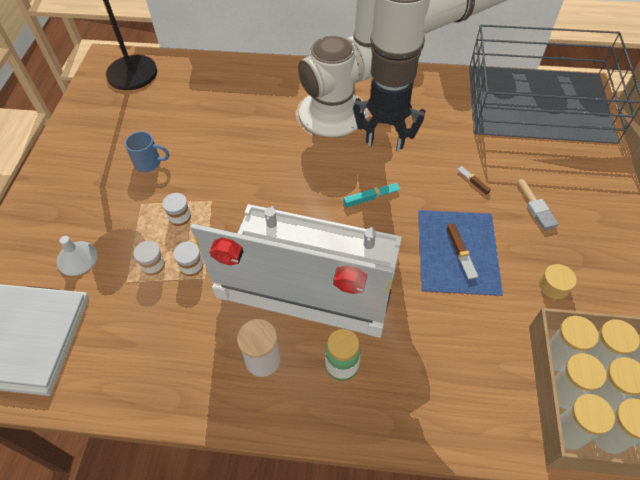

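The scene view shows the lid upright, the opener lying on the blue mat at (460,247), and three jars at (176,208), (148,257) and (187,258). I'll load the jars, detecting them again before each pick.

```bash
cat >> h.py <<'E'
def jars(zlo=.055,zhi=.078,x=(.33,.75),y=(-.55,-.215),mask=None,views=('scene','side')):
    out={}
    for n in views:
        p,d,c=shot(n); W=cloud(p,d,c); m=(W[...,2]>zlo)&(W[...,2]<zhi)&(W[...,0]>x[0])&(W[...,0]<x[1])&(W[...,1]>y[0])&(W[...,1]<y[1])
        k,l,st,ce=cv2.connectedComponentsWithStats(m.astype(np.uint8)); r=[]
        for i in range(1,k):
            P=W[l==i]
            if st[i,4]>60:
                b=box(P[P[:,2]>np.median(P[:,2])-.006])
                if 48<min(b[1]) and max(b[1])<76: r.append([*(b[0]/1000),np.percentile(P[:,2],90)])
        out[n]=np.array(r).round(4).tolist()
    a=out[views[0]]; res=[]
    for j in a:
        for s in out[views[-1]]:
            if np.hypot(j[0]-s[0],j[1]-s[1])<.02: res.append(((np.array(j)+s)/2).round(4)); break
    return res,out
E
cat > jar.py <<'E'
import sys
from h import *
ypl=float(sys.argv[1]); js,out=jars(); print(out); print(js)
if not js: sys.exit()
# nearest to the chest last: take the one nearest the robot first
j=min(js,key=lambda a:np.hypot(a[0],a[1])); g=np.array([j[0],j[1],0]); q=down(-np.pi/2)
robot.move_gripper(.085,40); v=C(-30,-240,260)
if robot.read_ee_pos()[1]>-.1: robot.goto(v,q)
robot.goto(g+[0,0,.2],q); robot.move_linear(g+[0,0,.09],.2)
print('hit',robot.move_linear(g+[0,0,.022],.06,until_force=8),robot.read_ee_pos()[2])
robot.move_gripper(.03,40); print('w',robot.read_grip_width())
robot.move_linear(g+[0,0,.22],.2); print('w',robot.read_grip_width(),robot.read_wrist_force())
robot.move_linear(C(-30,-240,220),.3); robot.goto(C(15,ypl,220),down(CY))
robot.move_linear(C(15,ypl,60),.15)
print('down',robot.move_linear(C(15,ypl,26.5),.03,until_force=4),robot.read_ee_pos()[2])
robot.move_gripper(.082); robot.move_linear(C(15,ypl,240),.2); print(robot.read_clock())
E
python3 jar.py 100
```

```text
{'scene': [[0.4327, -0.3557, 0.0704], [0.5837, -0.3823, 0.0709], [0.5774, -0.2871, 0.0708]], 'side': [[0.5816, -0.3824, 0.0701], [0.5742, -0.2888, 0.07], [0.4299, -0.3568, 0.0699]]}
[array([ 0.4313, -0.3562,  0.0702]), array([ 0.5826, -0.3823,  0.0705]), array([ 0.5758, -0.288 ,  0.0704])]
hit False 0.022420911558484337
w 0.05847861218732678
w 0.059057296760545615 [-0.11270773 -0.59016128 -2.86350757]
down True 0.02764488042216449
33.7917
```

```bash
python3 jar.py 0 && python3 jar.py -100
```

```text
{'scene': [[0.5451, -0.3613, 0.0706], [0.5775, -0.2871, 0.0707]], 'side': [[0.5418, -0.364, 0.0701], [0.5746, -0.289, 0.0701]]}
[array([ 0.5434, -0.3627,  0.0704]), array([ 0.576 , -0.2881,  0.0704])]
hit False 0.02254807006114561
w 0.05885499954881509
w 0.05887847804774668 [-0.9307781   0.48733818 -3.88299894]
down True 0.027615055736831026
44.625
{'scene': [[0.5445, -0.362, 0.0708]], 'side': [[0.5414, -0.3627, 0.0701]]}
[array([ 0.543 , -0.3624,  0.0704])]
hit False 0.022518922806664482
w 0.05847974553237109
w 0.058669214772526734 [ 0.21558078  0.7970983  -1.5509511 ]
down True 0.02765926721002815
55.55
```

All three are placed; one had been knocked a few centimetres and was found again. Checking the cavity.

```bash
python3 - <<'E'
from h import *
robot.goto(C(-110,0,380),down(CY)); p,d,c=shot('wrist','w5'); W=cloud(*shot('side','s5'))
js,out=jars(.062,.082,(.45,.72),(-.19,.2)); print(out)
iC=lambda P:Rn.from_euler('z',-CY).apply(np.array(P)-CO)*1000
for k in out: print(k,[iC(a).round(1).tolist() for a in out[k]])
E
```

```text
{'scene': [], 'side': [[0.5722, -0.0939, 0.0751], [0.587, 0.0053, 0.0748], [0.6022, 0.1033, 0.0749]]}
scene []
side [[13.0, -99.6, 75.1], [12.5, 0.7, 74.8], [12.7, 99.9, 74.9]]
```

View pics/w5.png

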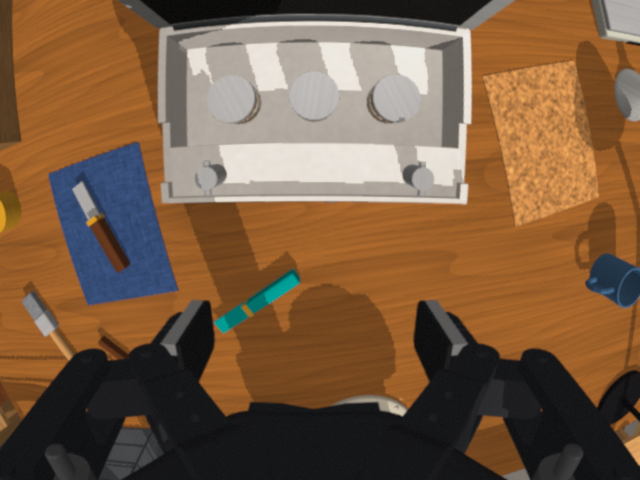

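The wrist view shows all three jars upright in the cavity at (231,99), (314,96) and (395,97), and the opener on the mat at (100,230). Now to shut the lid from behind.

```bash
python3 - <<'E'
from h import *
c=load('w5')[2]
for u,v in ((209,177),(422,177)): print('post',(Rn.from_euler('z',-CY).apply(onz(c,u,v,.122,True)-CO)*1000).round(1))
q=down(CY); robot.move_gripper(0.0,40)
robot.move_linear(C(-60,0,450),.25); robot.move_linear(C(158,0,450),.25,attitude=q); robot.move_linear(C(158,0,280),.2)
f0=robot.read_wrist_force()
def P(t,r=195,e=0): return C(110-r*np.cos(t)+(10-e)*np.sin(t)+11,0,90+r*np.sin(t)+(10-e)*np.cos(t))
robot.move_linear(P(1.55),.08); print(np.round(robot.read_wrist_force()-f0,1))
for t in np.arange(1.45,.2,-.1):
    robot.move_linear(P(t),.12); print(round(t,2),np.round(robot.read_wrist_force()-f0,1),end=' ')
for t in (.15,.1,.05): robot.move_linear(P(t),.06)
print('touch',robot.move_linear(P(0,e=4),.03,until_force=18),np.round(robot.read_wrist_force()-f0,1),robot.read_ee_pos(),P(0))
robot.dwell(.4); robot.move_linear(robot.read_ee_pos()+[0,0,.08],.2)
robot.goto(C(-170,0,300),down(CY))
shot('scene','sc6'); shot('side','s6'); shot('wrist','w6'); print(robot.read_clock())
E
```

```text
post [-77.5 114.3 122. ]
post [ -77.4 -119.6  122. ]
[ 1.6 -0.1  1.4]
1.45 [1.8 0.2 2.5] 1.35 [2.7 0.7 2.8] 1.25 [ 2.6 -0.2  1.6] 1.15 [2.9 0.9 2.8] 1.05 [1.9 0.3 2.9] 0.95 [1.3 1.4 2.6] 0.85 [2.  1.4 3.2] 0.75 [1.9 2.1 2. ] 0.65 [1.6 0.3 2.9] 0.55 [0.1 0.2 1.9] 0.45 [ 0.5 -0.2  1. ] 0.35 [-0.1  0.7 -0.7] 0.25 [-0.1  0.4  0.1] touch False [-4.4  0.7 10.7] [0.5017259  0.01782849 0.09737984] [0.50135881 0.01774131 0.1       ]
68.0167
```

View pics/w6.png

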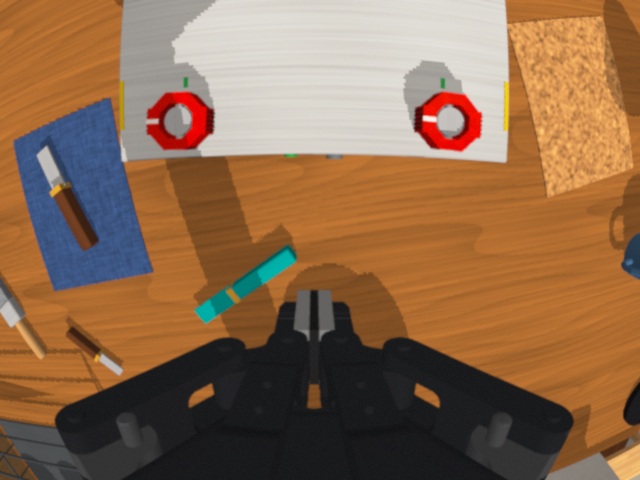

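The wrist view shows the lid shut, with the rings at (180,121) and (449,122). White marks sit at (152,121) and (428,118), so the left ring is near 0 and the right near 0.2. Measuring, then twisting.

```bash
cat >> h.py <<'E'
def ringpic(y,name):
    """hover view of a ring -> centre (chest mm) and joint angle from the white mark"""
    robot.goto(C(-150,y,260),down(CY)); p,d,c=shot('wrist',name); hsv=cv2.cvtColor(p,cv2.COLOR_RGB2HSV).astype(int)
    red=(((hsv[...,0]<6)|(hsv[...,0]>174))&(hsv[...,1]>150)&(hsv[...,2]>60)).astype(np.uint8)
    k,l,st,ce=cv2.connectedComponentsWithStats(red)
    t=C(-78,y,129); best=None
    for i in range(1,k):
        if st[i,4]>300:
            w=onz(c,*ce[i],.129,True); e=np.hypot(*(w-t)[:2])
            if best is None or e<best[0]: best=(e,i)
    i=best[1]; m=(l==i).astype(np.uint8); pts=np.argwhere(m)
    hull=cv2.convexHull(np.ascontiguousarray(pts[:,::-1],dtype=np.int32)); full=cv2.fillConvexPoly(np.zeros_like(m),hull,1)
    iC=lambda P:Rn.from_euler('z',-CY).apply(np.array(P)-CO)*1000
    Q=lambda mm:np.array([iC(onz(c,u,v,.129,True)) for v,u in np.argwhere(mm)])
    bright=Q((m>0)&(hsv[...,2]>150)); bx=box(bright/1000)
    wh=(full>0)&(hsv[...,1]<60)&(hsv[...,2]>200); W=Q(wh); cen=np.array([-78,y])
    W=W[(np.hypot(*(W[:,:2]-cen).T)>16)&(np.hypot(*(W[:,:2]-cen).T)<30)] if len(W) else W
    wm=W.mean(0)[:2]-cen if len(W) else np.array([np.nan,np.nan])
    print(name,'bright box',bx,'white n',len(W),wm.round(1),'angle',np.arctan2(wm[0],wm[1]).round(3))
    x,yy,w,h=st[i,:4]; cr=p[max(0,yy-40):yy+h+40,max(0,x-40):x+w+40,::-1]; cv2.imwrite(f'pics/{name}c.png',cv2.resize(cr,None,fx=3,fy=3))
E
python3 - <<'E'
from h import *
ringpic(120,'rl'); ringpic(-120,'rr')
a=cv2.imread('pics/rlc.png'); b=cv2.imread('pics/rrc.png'); h=min(a.shape[0],b.shape[0]); cv2.imwrite('pics/rings.png',np.hstack([a[:h],b[:h]])[:600,:800]); print(a.shape,b.shape)
E
```

```text
rl bright box (array([-78.7, 118.8]), array([54.7, 50. ]), 86.8) white n 78 [-1.5 12.1] angle -0.124
rr bright box (array([ -79.6, -121.1]), array([54.8, 50.2]), 87.4) white n 76 [-4.1 16.7] angle -0.242
(450, 471, 3) (447, 471, 3)
```

View pics/rings.png

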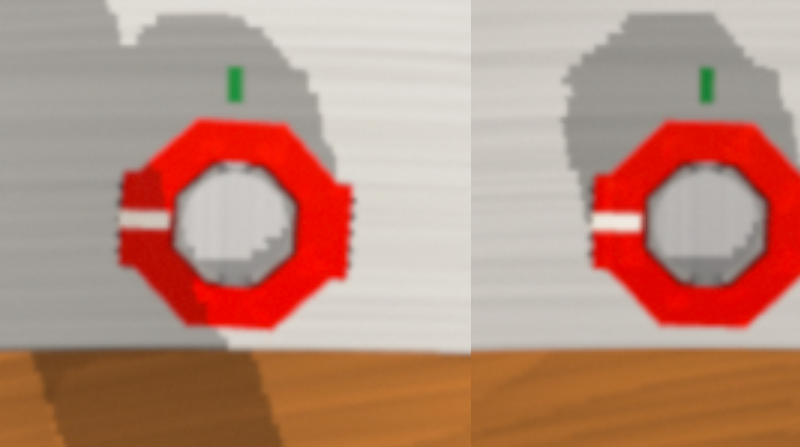

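The crop shows the white marks pointing left (+y) on both rings: the left ring is about 0.06 rad clockwise and the right about 0.02. The green lock marks are at the back. Centres agree with the model to about 1 mm, so I'll twist both.

```bash
cat > twist.py <<'E'
from h import *
for y,a0,c0,n in ((119.4,.06,-78.3,'L'),(-120.5,.02,-78.8,'R')):
    q=down(CY-a0); robot.move_gripper(.08,50); robot.goto(C(c0,y,180),q)
    print(n,'hit',robot.move_linear(C(c0,y,103),.06,until_force=8),robot.read_ee_pos()[2])
    robot.move_gripper(.03,50); print('w',robot.read_grip_width(),np.round(robot.read_wrist_force(),1))
    j=np.array(robot.read_joint_positions())
    for k in range(1,6):
        j2=j.copy(); j2[5]-=k*(1.45-a0)/5; robot.set_joints(j2)
        print(k,np.round(robot.read_wrist_force(),1),np.round(robot.read_moment()[2],2),round(robot.read_grip_width(),4))
    robot.dwell(.2); robot.move_gripper(.08); robot.move_linear(robot.read_ee_pos()+[0,0,.1],.15)
ringpic(120,'rl2'); ringpic(-120,'rr2'); print(robot.read_clock())
a=cv2.imread('pics/rl2c.png'); b=cv2.imread('pics/rr2c.png'); h=min(a.shape[0],b.shape[0]); cv2.imwrite('pics/rings2.png',cv2.resize(np.hstack([a[:h],b[:h]]),(800,400)))
robot.goto(C(-200,0,350),down(CY)); shot('scene','sc7')
E
python3 twist.py
```

```text
L hit False 0.1034674371706808
w 0.055204492560555304 [-1.9 -1.   2.9]
1 [ 0.2 -1.4  1.9] 0.07 0.0549
2 [-1.1 -2.2  3.2] 0.13 0.0551
3 [-0.9 -1.9  3.8] 0.03 0.055
4 [-1.5 -2.8  3.7] -0.03 0.0547
5 [-2.9 -2.8  6.1] -0.14 0.0548
R hit False 0.10338902984944294
w 0.05485674438249867 [-1.  -2.4  2.8]
1 [-0.9 -1.9  2.1] 0.09 0.055
2 [-1.1 -4.4  2.7] 0.14 0.0553
3 [-1.7 -4.4  3.2] 0.03 0.0549
4 [-2.1 -5.8  3.8] -0.07 0.0548
5 [-1.7 -4.4  4.1] -0.21 0.0549
rl2 bright box (array([-78.8, 119. ]), array([55.1, 49.9]), 3.6) white n 79 [17.4 -1.1] angle 1.635
rr2 bright box (array([ -79.7, -121. ]), array([54.9, 50. ]), 3.7) white n 65 [20.8  0.5] angle 1.548
85.4
```

View pics/rings2.png

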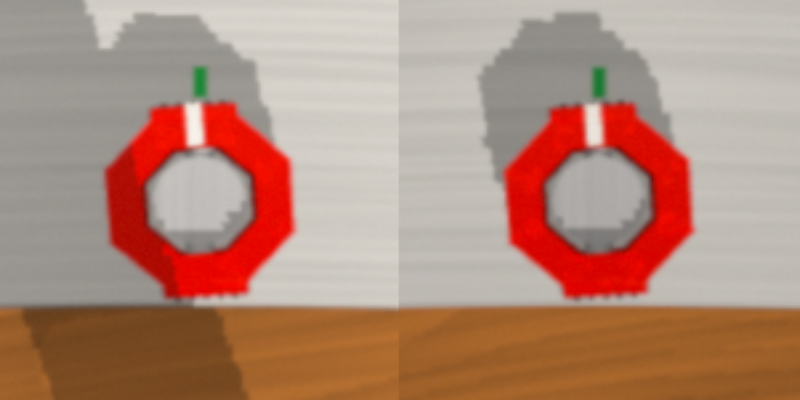

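View pics/sc7.png

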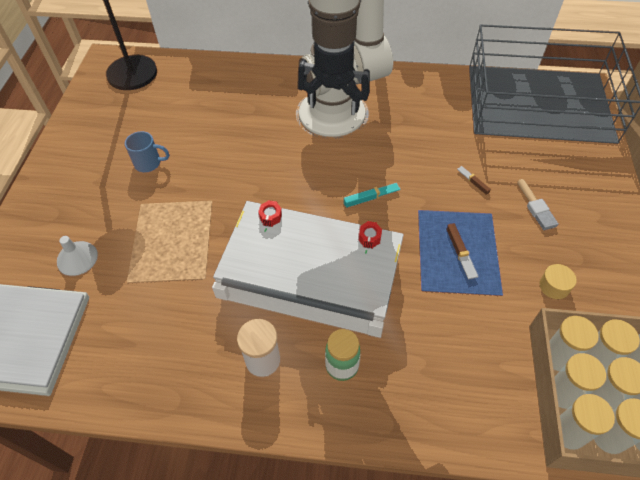

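Both white marks now line up with the green lock marks (box angle 3.6–3.7°, about 1.5 rad). The lid is shut, the opener is on its mat at (460,247), and the bottle (343,355) and canister (258,348) are standing.

```bash
python3 -c "
from h import *
print(robot.hand_in(), robot.read_clock())"
```

```text
the job is handed in; nothing more can be done
the job is handed in; nothing more can be done
```

The job is handed in, verdict not shown: the last pictures show the lid shut, both rings at their lock marks, the opener on the blue mat and the bottle and canister standing; all three jars stood upright inside before the lid closed.

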